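# Cover the cleaned specimens, then hold the dust box guard open

### The job

I am about to reach into the dusty drilling box with both hands, so first put the loose blue cover on the white dish of cleaned specimens where it stands: lower it on gently, seated and level, and let go of it, while the box is still shut. Then lift the box's hinged clear guard by its red bar handle to 50 degrees from shut and hold it there, without ever letting it fall; finish while still holding the handle, since the guard has no stay and drops shut when released. Leave everything else on the bench where it is.

Things in the scene. Friction and masses are not known exactly. Their poses are not given: they have to be found in the camera images.
- dust_box: Fixed drilling dust box, turned up to 15 degrees: white foot plate 290 (x) x 380 (y) x 16 mm, grey walls 240 x 340 mm, rim 130 mm above the bench; two hand ports in the front (-x) wall, vise inside, black suction canister 101 mm high outside the left (+y) wall, reaching 236 mm from the centre. Origin: centre of the underside; z up, x from the front to the hinge at the back, away from the robot.
- guard (a joint): Angle of the clear hinged guard that is the box's top: 0 shut (start), growing as its front edge rises, in rad; 50 degrees = 0.873. End stop at 1.25 (72 degrees). It has no stay, spring or catch: released at any angle it falls shut. Mass 0.5 to 0.8 kg; lifting it at the handle takes about 3 to 4.5 N.
- guard_hinge (a point): Point at the middle of the guard's hinge line, 131 mm above the bench, on the box's back wall, 120 mm behind the box's centre. Fixed; its y axis is the hinge line (positive turn about it opens), its axes are the box's.
- guard_handle: Red bar handle on the guard: round bar 12 mm thick, 120 mm long, along its y axis, parallel to the hinge, on a post at each end. Origin: middle of the bar; shut, 220 mm in front of the hinge (-x), 50 mm above it, 181 mm above the bench. Axes are the box's when shut and turn with the guard. Guard's top face 42 mm below the bar's centre; guard 340 mm wide, 8 thick, reaching 245 from the hinge.
- dish: Loose white ceramic dish holding small brown specimens on a cork bed, round, 90 mm outer diameter, 82 mm inside, 36 mm high, about 0.22 kg, specimens end at least 10 mm below the rim. Origin: centre of the underside, z up.
- dish_rim (a point): Centre of the dish's mouth, at rim height (36 mm above the dish's underside).
- cover: Loose round blue-anodised metal dust cover with a black knob, about 0.11 kg, lying knob up on the bench. From below: a locating spigot 74 mm diameter and 6 mm high that drops inside the dish's rim, a disc 96 mm diameter and 5 mm thick that rests on the rim, an upright knob 22 mm diameter and 34 mm high; 45 mm high in all. Origin: centre of the spigot's underside, z up.
- cover_seat (a point): Centre of the underside of the cover's disc, 6 mm above the cover's origin; it coincides with dish_rim when the cover is seated.
- cover_knob (a point): Point on the knob's axis to grip it at, 34 mm above the cover's origin (the knob runs from 11 to 45 mm).
- loupe: Bystander: black and steel loupe, 46 mm diameter, 38 mm high, standing. Origin under its centre.
- vial_a: Bystander: small glass jar with white cap, 34 mm diameter, 58 mm high. Origin under its centre.
- vial_b: Bystander: small glass jar with blue cap, 34 mm diameter, 58 mm high. Origin under its centre.
- burr_block: Bystander: wooden block 50 x 90 mm with upright drill burrs, 42 mm high in all. Origin under its centre.
- dust_brush: Bystander: brush, about 170 mm long, lying on the bench. Its x axis runs along the handle.
- magnet_base: Bystander: steel magnetic base 60 x 50 x 55 mm with an upright rod, 185 mm high in all. Origin under its centre.
There are look-alikes about, which are no part of the job. Of the things like the cover, leave any that is green; of the rest the larger one is meant. There is more than one size of the dish; the one meant has the size given above.

How it is judged:
On the way:
1. the cover sits level on the dish and is let go, with the guard still shut (horizontal distance between cover_seat and dish_rim below 0.007 m and z of cover_seat in the frame of dish_rim between -0.003 and 0.003 m and angle between cover's own z axis and vertical below 0.045 rad and contact force between the fingers and cover below 0.05 N and value of joint guard below 0.05 rad), for 0.2 s.
At the end, for the whole second after the job is handed in: Fingers hold the guard still by its handle at 44 to 56 degrees (0.768 to 0.977 rad), nothing loose at the box; the untouched cover sits on the dish: centred to 7 mm, disc at the rim to 3 mm, level to 2.5 degrees; dish and bystanders within 30 mm of their starts (value of joint guard between 0.768 and 0.977 rad and velocity of joint guard between -0.08 and 0.08 rad/s and contact force between the fingers and guard_handle above 0.5 N and horizontal distance between cover_seat and dish_rim below 0.007 m and z of cover_seat in the frame of dish_rim between -0.003 and 0.003 m and angle between cover's own z axis and vertical below 0.045 rad and contact force between each of the fingers, dust_box and cover below 0.05 N and contact force between dust_box and loupe below 0.05 N and contact force between dust_box and vial_a below 0.05 N and contact force between dust_box and vial_b below 0.05 N and contact force between dust_box and burr_block below 0.05 N and contact force between dust_box and dust_brush below 0.05 N and contact force between dust_box and magnet_base below 0.05 N and contact force between dust_box and dish below 0.05 N and distance of each of loupe, vial_a, vial_b, burr_block, dust_brush, magnet_base, dish from where it was at the start of the episode below 0.03 m); the arm keeps its last pose, push and grip.
It fails at once if the guard is opened (more than 6 degrees) before the cover sits on the dish (value of joint guard above 0.105 rad and not (horizontal distance between cover_seat and dish_rim below 0.007 m and z of cover_seat in the frame of dish_rim between -0.003 and 0.003 m and angle between cover's own z axis and vertical below 0.045 rad)).
It fails at once if the guard is let fall (closing faster than 2.5 rad/s) (velocity of joint guard below -2.5 rad/s).
It fails at once if the cover is dropped (moving faster than 0.4 m/s, as after a fall of 8 mm, with the fingers off it) (contact force between the fingers and cover below 0.05 N and linear speed of cover above 0.4 m/s).
It fails at once if the dish is tipped (angle between dish's own z axis and vertical above 0.2 rad).
It fails at once if a bystander or the dish is shoved more than 30 mm (distance of any of loupe, vial_a, vial_b, burr_block, dust_brush, magnet_base, dish from where it was at the start of the episode above 0.03 m).
It also fails if it takes over 54 s, if anything falls off the work surface, if the arm or the gripper's body presses on something with over 40 N, if the wrist force passes 120 N, or if a joint passes its speed limit or range.

### The arm

A 6-joint arm with a two-finger parallel gripper is mounted at the origin on the work surface. World frame = base frame: x ahead of the robot, y to its left, z up, the work surface at z = 0. Lengths are in m, angles in rad, forces in N, time in s.
With the tool pointing down it reaches from about 0.275 to 0.875 m from the base axis. Payload 12.5 kg.
Tool frame: the origin (TCP) lies at the very end of the fingers, on their centre line; the grasp point (between the pads) lies 19 mm behind it; z points along the fingers, x is the direction in which the jaws open and shut, and the axes are right-handed (so a half turn about z gives the same grasp; the last joint's range is limited). The gripper opens to 85 mm and grips with 20 to 120 N. Pads are 22 mm wide; open, the fingers measure 114 mm over their backs; the gripper's body (76 mm by 85 mm) begins 54 mm behind the grasp point. The pads swing forward as they close: fully open they stand 13 mm farther back than shut.
Start: joints at [1.217, 0.351, 1.652, -0, 1.139, -0.085], TCP at [0.146, 0.53, 0.231] pointing down, gripper open.
Joint ranges: [-2.75, 2.75], [-0.79, 2.1], [0.01, 2.65], [-1.57, 4.71], [0.07, 3.14], [-2.87, 2.87]. Speed limits (rad/s): [2.22, 2.22, 2.79, 3.14, 3.14, 3.14].

### API

Orientations are given as a unit quaternion [w, x, y, z].
In Python, from rig import bot gives the robot as it stands.
- The arm moves only by the tool carry_out, never from a script. Its argument "increments" is a list of rows, each a list of 3 entries, a list of its own where there are three numbers: the finger opening in cm, from 0 to 8.54, then the shift along the tool's x, y, z in cm, then the turn about the tool's z in degrees. A call has exactly 8 rows; each row shifts and turns the commanded pose from where the row before left it, along the tool's axes as they then stand; what a row does not reach is not made up. A row lasts 1/8 s, in which the tool goes at most 62.5 mm and 10.7 degrees, less where a joint would pass 70% of its speed; a pose out of reach is approached as far as the arm can. A call is refused whole if a number of a shift passes 6.25 or a number of a turn 10.7, either way. A call with a gripper value outside its range is refused whole. The fingers move at their own pace and stop on an object; the grip force is fixed at half the most. Time passes only in rows, so rows that do not move let the fingers close, or fill a call up. It gives the time, the measured TCP pose, the force and the opening at its end, in the units of the state.
- bot.sense(): the state, without advancing time (a new reading comes with each control period).
- bot.grab_frame(name): name is "side" or "top"; returns (picture, depth): 420x560x3 uint8, blue, green, red; 420x560 float32, m along the optical axis (not along the pixel's ray), 0 where there is no reading.
- bot.calibration(name): a dict with "fx", "fy", "cx", "cy" (pixels), "rvec" (rotation vector, rad) and "tvec" (3), from world to camera coordinates, as OpenCV has them. Camera axes: x right, y down, z forward; pixel columns grow to the right and rows downward; lengths in m; the calibration is good to about 2 mm. A picture is of the moment at which its call begins. calibration takes no time and is no camera call.
- bot.sign_off(): hands the job in, once; it reports no verdict.
The state is a dict: "clock": time; "joints": joint angles; "dq": joint speeds; "tau": joint torques, N m; "tool_pos": TCP position; "eef_rot": TCP orientation; "force": force on the tool from outside, world axes, zero at the start; "torque": the same for the moment, N m; "grip_width": finger opening in m.
Only numpy, scipy, OpenCV 4.12 (cv2) and the standard library are available. Lean on these libraries where they do the work, as an engineer would, in place of code of your own. Each camera call takes 0.05 s, during which the arm holds its last target. There are 200 camera calls.

## Working session

There is one attempt and no reset: what is moved stays moved. The work goes in short steps, Python scripts to look and compute and a tool call to move; the robot and the scene stay as the last step left them, time stands still between calls to the robot, and variables do not carry over. Pictures are saved under pics/ and viewed, about 8 in all and at most 12, crops included, and the job is handed in when it is done.

Besides the shell and the picture viewer there is one more tool, called after "Request:" by a JSON object that holds its "name" and its "arguments". carry_out: Moves the arm, as the interface text tells. Its arguments: {"type":"object","properties":{"increments":{"type":"array","items":{"type":"array"}}},"required":["increments"]}

```bash
mkdir -p pics; ls; cat > h.py <<'E'
import numpy as np, cv2
from rig import bot
def grab(n):
    im,d=bot.grab_frame(n); np.savez('%s.npz'%n,im=im,d=d); return im,d
def load(n):
    z=np.load('%s.npz'%n); return z['im'],z['d']
def world(n,d):
    c=bot.calibration(n); R=cv2.Rodrigues(np.array(c['rvec'],float))[0]; t=np.array(c['tvec'],float).ravel()
    v,u=np.mgrid[:d.shape[0],:d.shape[1]]
    P=np.stack([(u-c['cx'])/c['fx']*d,(v-c['cy'])/c['fy']*d,d],-1)
    return (P-t)@R
E
python3 - <<'E'
from h import *
for n in('top','side'):
    im,d=grab(n); cv2.imwrite('pics/%s0.png'%n,im); W=world(n,d); print(n,W[200:220:10,200:400:100].round(3).tolist())
    c=bot.calibration(n);R=cv2.Rodrigues(np.array(c['rvec'],float))[0];print(c, -R.T@np.ravel(c['tvec']))
print(bot.sense())
E
```

```text
pics
top [[[0.586, 0.21, 0.134], [0.612, -0.115, 0.0]], [[0.553, 0.209, 0.137], [0.575, -0.115, 0.003]]]
{'fx': 406.796168838317, 'fy': 406.796168838317, 'cx': 276.093830368985, 'cy': 214.35818733546432, 'rvec': array([ 2.12251197, -2.13527387,  0.17666609]), 'tvec': array([-0.02802698,  0.55292161,  1.32774757])} [ 0.31774032 -0.03904941  1.40247554]
side [[[0.226, 0.162, -0.0], [0.543, 0.023, 0.107]], [[0.227, 0.115, 0.002], [0.544, 0.027, 0.056]]]
{'fx': 455.09084462490284, 'fy': 455.09084462490284, 'cx': 287.39331548096703, 'cy': 210.714229030945, 'rvec': array([ 2.43707807, -0.15702206,  0.03884551]), 'tvec': array([-0.49662725,  0.10986904,  1.40033224])} [ 0.40693017 -0.87473789  1.13528924]
{'clock': 0.1, 'joints': array([ 1.21739920e+00,  3.51164369e-01,  1.65233596e+00, -2.02174759e-05,
        1.13909477e+00, -8.46113924e-02]), 'dq': array([ 0.0008315 , -0.00233468, -0.00071487,  0.00049632, -0.0004128 ,
       -0.0015421 ]), 'tau': array([ 2.55038067e-04, -5.06830394e+01, -2.91873783e+01, -9.30196506e-05,
        2.67572854e-03, -1.42239423e-05]), 'tool_pos': array([0.14594559, 0.52998712, 0.23083128]), 'eef_rot': array([ 2.76699500e-04,  7.95472338e-01,  6.05989693e-01, -4.18029116e-04]), 'force': array([-0.00130609,  0.67617294, -0.39565288]), 'torque': array([ 0.01845475, -0.00349475, -0.04296447]), 'grip_width': 0.08561571889124524}
```

View pics/top0.png

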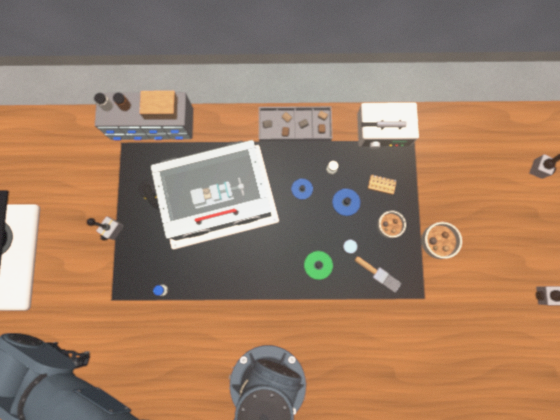

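View pics/side0.png

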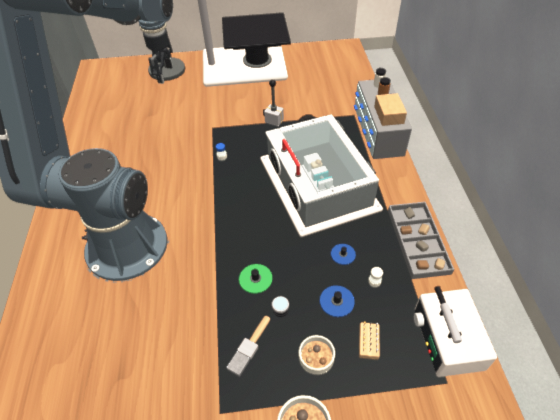

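Top view: the cover candidates are large blue (346,201), small blue (302,188) and green (318,265). The dishes are (392,224), about 28 px across, and (443,240), about 37 px. I choose the large blue cover and the smaller dish, and will check both sizes in mm.

```bash
python3 - <<'E'
from h import *
for n,pts in(('top',dict(cov=(346,201),small=(302,188),dish=(392,224),dish2=(443,240))),('side',dict(cov=(337,300),small=(343,254),dish=(317,354),dish2=(303,418)))):
    im,d=load(n);W=world(n,d);hsv=cv2.cvtColor(im,cv2.COLOR_BGR2HSV)
    H,Wd=d.shape;v,u=np.mgrid[:H,:Wd]
    for k,(a,b) in pts.items():
        near=np.hypot(u-a,v-b)<34 
        Z=W[...,2]
        if k in('cov','small'):
            m=near&(hsv[...,0]>100)&(hsv[...,0]<130)&(hsv[...,1]>120)&(Z<.03); kn=near&(Z>.03)&(np.hypot(u-a,v-b)<14)
            print(n,k,'knob',kn.sum(),W[kn].mean(0).round(4),'zmax',Z[kn].max().round(4) if kn.any() else 0)
        else: m=near&(Z>.030)&(Z<.07)&(hsv[...,1]<90)
        P=W[m]; 
        (c,r)=cv2.minEnclosingCircle(P[:,:2].astype(np.float32)); e=cv2.fitEllipse(cv2.convexHull(P[:,:2].astype(np.float32)))
        print(n,k,m.sum(),'mec',np.round(c,4),round(2*r,4),'ell',np.round(e[0],4),np.round(e[1],4),'z',np.percentile(P[:,2],[10,50,90]).round(4))
    m=((hsv[...,0]<6)|(hsv[...,0]>174))&(hsv[...,1]>170)&(hsv[...,2]>90)&(W[...,2]>.14)&(W[...,2]<.22)
    nl,lab,st,ce=cv2.connectedComponentsWithStats(m.astype(np.uint8)); 
    i=1+st[1:,4].argmax(); P=W[lab==i]; P=P[P[:,2]>.165]
    r=cv2.minAreaRect(P[:,:2].astype(np.float32)); x=np.linalg.svd(P[:,:2]-P[:,:2].mean(0),full_matrices=False)[2][0]
    print(n,'handle',ce[i],len(P),P.mean(0).round(4),'rect',np.round(r[0],4),np.round(r[1],4),'dir',x.round(4),np.percentile(P[:,2],[10,50,95]).round(4))
im,_=load('top'); a=cv2.resize(im[150:290,270:470],None,fx=3,fy=3,interpolation=cv2.INTER_CUBIC);cv2.imwrite('pics/crop.png',a)
E
```

```text
top cov knob 39 [ 0.5934 -0.269   0.079 ] zmax 1.4025
top cov 431 mec [ 0.6016 -0.2745] 0.0917 ell [ 0.6016 -0.2747] [0.0894 0.0904] z [0.0078 0.0116 0.0154]
top small knob 21 [ 0.5709 -0.1029  0.3611] zmax 1.4025
top small 194 mec [ 0.6419 -0.1643] 0.1513 ell [ 0.638  -0.1633] [0.0824 0.1519] z [0.0054 0.0095 0.0135]
top dish 122 mec [ 0.5108 -0.4582] 0.1587 ell [ 0.512  -0.4562] [0.0968 0.1626] z [0.0318 0.0365 0.041 ]
top dish2 346 mec [ 0.4642 -0.5878] 0.1243 ell [ 0.463  -0.5879] [0.1194 0.1226] z [0.0331 0.0461 0.0518]
top handle [198.33333333 219.33333333] 3 [0.5147 0.2035 0.1876] rect [0.515  0.2038] [0.0024 0.0042] dir [-0.7505  0.6609] [0.1871 0.1877 0.188 ]
side cov knob 67 [ 0.5974 -0.294   0.0761] zmax 1.1353
side cov 743 mec [ 0.6043 -0.2695] 0.1037 ell [ 0.6052 -0.2695] [0.0965 0.1046] z [0.0089 0.0122 0.0149]
side small knob 28 [ 0.6436 -0.1486  0.075 ] zmax 1.1353
side small 379 mec [ 0.6381 -0.1586] 0.1622 ell [ 0.6408 -0.1551] [0.0834 0.1731] z [0.0056 0.0096 0.0128]
side dish 237 mec [ 0.5219 -0.4226] 0.0908 ell [ 0.5219 -0.4227] [0.0887 0.09  ] z [0.0317 0.0359 0.0391]
side dish2 349 mec [ 0.4676 -0.5725] 0.118 ell [ 0.4669 -0.577 ] [0.1008 0.116 ] z [0.0317 0.0464 0.0508]
side handle [290.18421053 154.34210526] 58 [0.5296 0.151  0.1845] rect [0.5306 0.1492] [0.006 0.124] dir [ 0.2503 -0.9682] [0.1749 0.1863 0.1905]
```

View pics/crop.png

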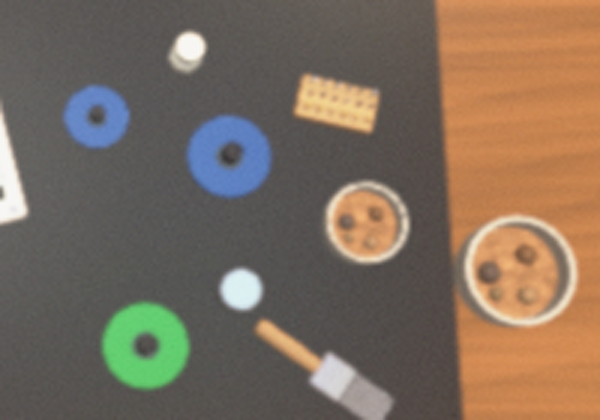

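The close crop confirms it: large blue cover (crop 230,155), small blue (97,116), green (146,345), 90 mm dish (367,222), bigger dish (518,270). The choice stands. Next I refine by intersecting contour rays with the known height planes.

```bash
cat >> h.py <<'E'
def plane(n,uv,z):
    c=bot.calibration(n); R=cv2.Rodrigues(np.array(c['rvec'],float))[0]; t=np.array(c['tvec'],float).ravel()
    uv=np.asarray(uv,float); r=np.c_[(uv[:,0]-c['cx'])/c['fx'],(uv[:,1]-c['cy'])/c['fy'],np.ones(len(uv))]@R
    C=-R.T@t; return (C+r*((z-C[2])/r[:,2])[:,None])[:,:2]
def circ(n,m,z):
    k=max(cv2.findContours(m.astype(np.uint8),cv2.RETR_EXTERNAL,cv2.CHAIN_APPROX_NONE)[0],key=cv2.contourArea)
    P=plane(n,cv2.convexHull(k)[:,0],z); e=cv2.fitEllipse(P.astype(np.float32)); return np.round(e[0],4),np.round(e[1],4)
E
python3 - <<'E'
from h import *
for n,pc,pd in(('top',(346,201),(392,224)),('side',(337,300),(317,354))):
    im,d=load(n);h=cv2.cvtColor(im,cv2.COLOR_BGR2HSV);v,u=np.mgrid[:420,:560]
    nr=lambda p,r:np.hypot(u-p[0],v-p[1])<r
    m=nr(pc,25)&(h[...,0]>100)&(h[...,0]<130)&(h[...,1]>120); print(n,'cover',circ(n,m,.011))
    k=nr(pc,8 if n=='top' else 14)&(h[...,2]<60);print('  knobpx',k.sum(),u[k].mean(),v[k].mean(), plane(n,[[u[k].mean(),v[k].mean()]],.034))
    m=nr(pd,21)&(h[...,2]>110)&(h[...,1]<60); print(n,'dish',m.sum(),circ(n,m,.036))
    m=((h[...,0]<6)|(h[...,0]>174))&(h[...,1]>150)&(h[...,2]>80)
    nl,lab,st,ce=cv2.connectedComponentsWithStats(m.astype(np.uint8)); i=1+st[1:,4].argmax()
    vv,uu=np.where(lab==i); P=plane(n,np.c_[uu,vv],.181); r=cv2.minAreaRect(P.astype(np.float32))
    l=cv2.fitLine(P.astype(np.float32),cv2.DIST_HUBER,0,.01,.01).ravel();print(n,'handle',len(P),'mean',P.mean(0),'rect',r,'line',l, 'yaw',np.degrees(np.arctan2(-l[0],l[1])))
E
```

```text
top cover (array([ 0.6016, -0.2748]), array([0.0896, 0.0902]))
  knobpx 0 nan nan [[nan nan]]
top dish 235 (array([ 0.5202, -0.423 ]), array([0.0968, 0.0996]))
top handle 58 mean [0.52927986 0.15662276] rect ((0.5295497179031372, 0.1527806967496872), (0.0060200076550245285, 0.12222190201282501), 14.32632827758789) line [ 0.24563445 -0.96936256  0.5213257   0.18790527] yaw -165.78065
side cover (array([ 0.6038, -0.2733]), array([0.0963, 0.0983]))
  knobpx 61 336.95081967213116 297.62295081967216 [[ 0.60229408 -0.27772593]]
side dish 515 (array([ 0.5211, -0.4263]), array([0.0926, 0.1031]))
side handle 105 mean [0.53071667 0.14738667] rect ((0.5310364961624146, 0.13818657398223877), (0.022109881043434143, 0.15712125599384308), 13.895160675048828) line [ 0.21292976 -0.97706753  0.53235954  0.14697032] yaw -167.7059<stdin>:6: RuntimeWarning: Mean of empty slice.
  ret = ret.dtype.type(ret / rcount)
```

Request:
{"name": "carry_out", "arguments": {"increments": [[5.5,[0,0,0],10],[5.5,[-3,1,0],10],[5.5,[-5,1,0],10],[5.5,[-5,2,0],10],[5.5,[-5,2,0],10],[5.5,[-5,2,0],10],[5.5,[-4,2,0],10],[5.5,[0,0,0],10]]}}

```text
clock: 1.1
tool_pos: [-0.0021, 0.2879, 0.2312]
eef_rot: [-0.0, 0.999, -0.049, -0.0]
force: [0.8, 0.6, -0.1]
grip_width: 0.0552
```

Request:
{"name": "carry_out", "arguments": {"increments": [[5.5,[5,0,0],-5.6],[5.5,[5,0,0],0],[5.5,[5,0,0],0],[5.5,[4.2,4.2,0],0],[5.5,[4.2,4.2,0],0],[5.5,[4.2,4.2,0],0],[5.5,[4.2,4.2,0],0],[5.5,[4.2,4.2,0],0]]}}

```text
clock: 2.1
tool_pos: [0.3608, 0.0742, 0.2314]
eef_rot: [-0.0, 1.0, 0.001, 0.0]
force: [-0.0, 1.5, -0.3]
grip_width: 0.0549
```

Request:
{"name": "carry_out", "arguments": {"increments": [[5.5,[3.5,4.9,0],0],[5.5,[3.5,4.9,0],0],[5.5,[3.5,4.9,0],0],[5.5,[3.5,4.9,0],0],[5.5,[3.5,4.9,0],0],[5.5,[3.5,4.9,0],0],[5.5,[3,4.5,0],0],[5.5,[0,0,0],0]]}}

```text
clock: 3.1
tool_pos: [0.6015, -0.2647, 0.2297]
eef_rot: [-0.0, 1.0, 0.001, -0.001]
force: [-0.3, -0.1, -0.3]
grip_width: 0.0547
```

Request:
{"name": "carry_out", "arguments": {"increments": [[5.5,[0.1,0.4,3],0],[5.5,[0,0.5,4],0],[5.5,[0,0,4],0],[5.5,[0,0,2.5],0],[5.5,[0,0,0],0],[5.5,[0,0,0],0],[5.5,[0,0,0],0],[5.5,[0,0,0],0]]}}

```text
clock: 4.1
tool_pos: [0.6022, -0.2712, 0.0972]
eef_rot: [0.0, 1.0, 0.002, 0.001]
force: [-0.1, 0.2, 0.8]
grip_width: 0.055
```

```bash
python3 - <<'E'
from h import *
print(bot.sense()['tool_pos'])
a,_=grab('side');b,_=grab('top')
a=cv2.resize(a[200:400,230:430],(600,600),interpolation=cv2.INTER_CUBIC);cv2.imwrite('pics/s1.png',a)
E
```

```text
[ 0.60224412 -0.27121487  0.097236  ]
```

View pics/s1.png

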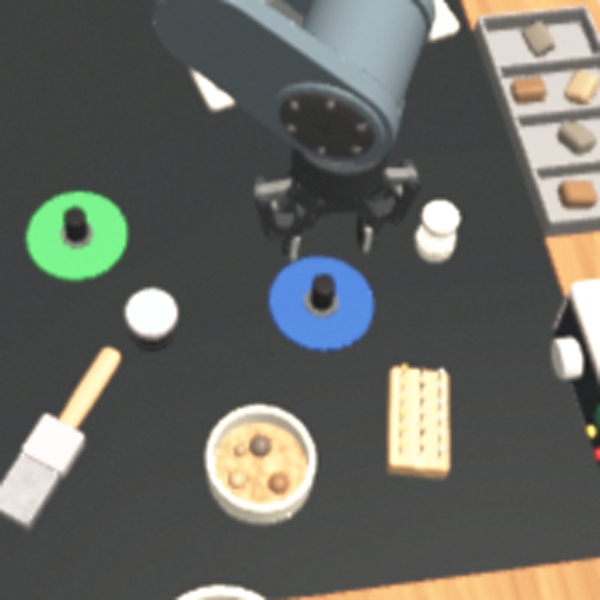

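The fingers stand above the big blue cover: tips at crop (293,253) and (367,245), knob at (322,290). The way down is clear, so I'll check the TCP projection against the calibration.

```bash
python3 - <<'E'
from h import *
for p in([.6022,-.2712,.0972],[.603,-.274,.045],[.603,-.274,.011]):
    c=bot.calibration('side');K=np.array([[c['fx'],0,c['cx']],[0,c['fy'],c['cy']],[0,0,1.]])
    q=cv2.projectPoints(np.array([p]),np.array(c['rvec']),np.array(c['tvec']),K,None)[0].ravel();print(p,q.round(1),((q-[230,200])*3).round(0))
im,d=load('side');h=cv2.cvtColor(im,cv2.COLOR_BGR2HSV);v,u=np.mgrid[:420,:560]
m=(np.hypot(u-317,v-354)<24)&(h[...,2]>110)&(h[...,1]<60)&(world('side',d)[...,2]>.028);print('dish',m.sum(),circ('side',m,.036))
E
```

```text
[0.6022, -0.2712, 0.0972] [338.1 283.4] [324. 250.]
[0.603, -0.274, 0.045] [337.2 294.4] [322. 283.]
[0.603, -0.274, 0.011] [336.4 300.5] [319. 302.]
dish 254 (array([ 0.522 , -0.4239]), array([0.0894, 0.0931]))
```

Request:
{"name": "carry_out", "arguments": {"increments": [[5.5,[0.1,0.3,2],0],[5.5,[0,0,2],0],[5.5,[0,0,2],0],[5.5,[0,0,1.2],0],[5.5,[0,0,0.5],0],[5.5,[0,0,0],0],[5.5,[0,0,0],0],[5.5,[0,0,0],0]]}}

```text
clock: 5.2
tool_pos: [0.6032, -0.2743, 0.0199]
eef_rot: [0.0, 1.0, 0.002, 0.0]
force: [-0.8, -0.1, 0.4]
grip_width: 0.0554
```

Request:
{"name": "carry_out", "arguments": {"increments": [[4,[0,0,-0.2],0],[3,[0,0,0],0],[1,[0,0,0],0],[1,[0,0,0],0],[1,[0,0,0],0],[1,[0,0,0],0],[1,[0,0,0],0],[1,[0,0,0],0]]}}

```text
clock: 6.2
tool_pos: [0.6032, -0.2742, 0.0217]
eef_rot: [0.0, 1.0, 0.002, 0.0]
force: [-0.4, 0.1, 4.9]
grip_width: 0.02
```

Request:
{"name": "carry_out", "arguments": {"increments": [[1,[0,0,-1],0],[1,[0,0,-2],0],[1,[0,0,-2],0],[1,[0,0,-2],0],[1,[0,0,-1],0],[1,[-1.6,3,0],0],[1,[-1.6,3,0],0],[1,[0,0,0],0]]}}

```text
clock: 7.2
tool_pos: [0.57, -0.3359, 0.1014]
eef_rot: [0.0, 1.0, 0.001, -0.0]
force: [0.0, 0.6, -1.5]
grip_width: 0.02
```

Request:
{"name": "carry_out", "arguments": {"increments": [[1,[-1.6,3,0],0],[1,[-1.6,3,0],0],[1,[-0.8,1.5,0],0],[1,[-0.5,0.8,0],0],[1,[0,0,0],0],[1,[0,0,0],0],[1,[0,0,0],0],[1,[0,0,0],0]]}}

```text
clock: 8.2
tool_pos: [0.5267, -0.417, 0.1013]
eef_rot: [0.0, 1.0, 0.002, 0.0]
force: [0.3, -0.9, -1.8]
grip_width: 0.0203
```

```bash
python3 - <<'E'
from h import *
s=bot.sense();print(s['tool_pos'],s['eef_rot'],s['grip_width'],s['force'])
v,u=np.mgrid[:420,:560]
for n in('side','top'):
    im,d=grab(n);h=cv2.cvtColor(im,cv2.COLOR_BGR2HSV);W=world(n,d)
    m=(h[...,0]>100)&(h[...,0]<130)&(h[...,1]>120)&(W[...,2]>.05)&(W[...,2]<.16)&(W[...,1]<-.3)
    m=cv2.morphologyEx(m.astype(np.uint8),cv2.MORPH_OPEN,np.ones((2,2)))
    print(n,m.sum(),circ(n,m,s['tool_pos'][2]-.004) if m.sum()>50 else '', W[m>0].mean(0))
    P=W[m>0];print(np.linalg.lstsq(np.c_[P[:,:2]-P[:,:2].mean(0),np.ones(len(P))],P[:,2],rcond=None)[0])
im,_=load('side');cv2.imwrite('pics/s2.png',cv2.resize(im[220:420,210:460],(750,600),interpolation=cv2.INTER_CUBIC))
E
```

```text
[ 0.5267177  -0.41702817  0.10134483] [1.68792586e-05 9.99998034e-01 1.98274511e-03 3.47098795e-05] 0.020321801772101817 [ 0.33656997 -0.89778503 -1.78878053]
side 658 (array([ 0.5288, -0.4247]), array([0.0862, 0.094 ])) [ 0.52955283 -0.43419362  0.09145777]
[-0.25686166 -1.59619531  0.09145777]
top 0  [nan nan nan]
[0. 0. 0.]<stdin>:8: RuntimeWarning: Mean of empty slice.
  ret = um.true_divide(
<stdin>:9: RuntimeWarning: Mean of empty slice.
```

View pics/s2.png

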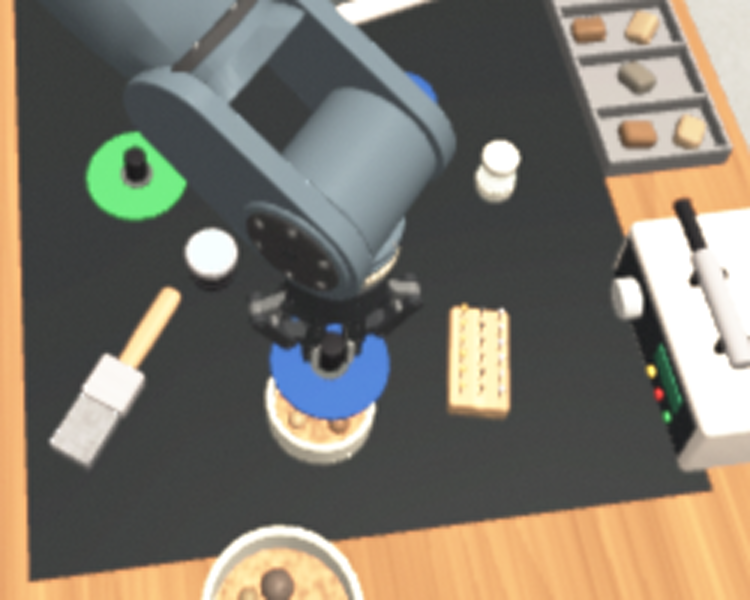

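The cover hangs from the fingers (disc at crop 330,365), just above the dish (320,410). I'll fit the disc's circle and tilt more carefully, at its true height.

```bash
cat > fit.py <<'E'
from h import *
from scipy.optimize import least_squares
def blue(im,u0,v0,r=40):
    h=cv2.cvtColor(im,cv2.COLOR_BGR2HSV);v,u=np.mgrid[:420,:560]
    m=((np.hypot(u-u0,v-v0)<r)&(h[...,0]>100)&(h[...,0]<130)&(h[...,1]>120)).astype(np.uint8)
    nl,lab,st,_=cv2.connectedComponentsWithStats(m); return lab==1+st[1:,4].argmax()
def cfit(n,m,z,r,vmin):
    k=max(cv2.findContours(m.astype(np.uint8),cv2.RETR_EXTERNAL,cv2.CHAIN_APPROX_NONE)[0],key=cv2.contourArea)[:,0]
    k=k[k[:,1]>=vmin]; P=plane(n,k,z)
    f=least_squares(lambda p:np.hypot(P[:,0]-p[0],P[:,1]-p[1])-p[2],[*P.mean(0),r],loss='soft_l1',f_scale=.001)
    return f.x.round(4),len(P),np.abs(f.fun).mean().round(4)
E
python3 - <<'E'
from fit import *
im,d=load('side');z=.1013
m=blue(im,320,342); v,u=np.where(m);print('bbox',u.min(),u.max(),v.min(),v.max())
W=world('side',d);mi=cv2.erode(m.astype(np.uint8),np.ones((3,3)))>0;P=W[mi]
f=least_squares(lambda p:p[0]+p[1]*(P[:,0]-.527)+p[2]*(P[:,1]+.417)-P[:,2],[.09,0,0],loss='soft_l1',f_scale=.003);print('disc plane z,slopes',f.x.round(4),'expect',z-.0107)
for vm in(300,338,344):print('lifted',cfit('side',m,z-.0122,.048,vm))
import os
# initial cover from saved pngs, same method
for n,c in(('side',(337,300)),('top',(346,201))):
    im0=cv2.imread('pics/%s0.png'%n);print(n,'cover0',cfit(n,blue(im0,*c,25),.0095,.048,0))
    h=cv2.cvtColor(im0,cv2.COLOR_BGR2HSV);v,u=np.mgrid[:420,:560];c=(317,354) if n=='side' else (392,224)
    m=(np.hypot(u-c[0],v-c[1])<24)&(h[...,2]>110)&(h[...,1]<60)
    for vm in(0,):print('dish0',cfit(n,m&((v<c[1]+4)|(n=='top')),.036,.045,vm))
E
```

```text
bbox 300 339 331 359
disc plane z,slopes [ 0.0908  0.0016 -0.051 ] expect 0.0906
lifted (array([ 0.5286, -0.4185,  0.0432]), 114, np.float64(0.0083))
lifted (array([ 0.5286, -0.4144,  0.0463]), 83, np.float64(0.0085))
lifted (array([ 0.5291, -0.4129,  0.0476]), 59, np.float64(0.0063))
side cover0 (array([ 0.6042, -0.2726,  0.0478]), 94, np.float64(0.0008))
dish0 (array([ 0.5218, -0.4215,  0.0435]), 113, np.float64(0.0044))
top cover0 (array([ 0.6019, -0.2748,  0.0437]), 71, np.float64(0.0008))
dish0 (array([ 0.5204, -0.4233,  0.0479]), 81, np.float64(0.0009))
```

Request:
{"name": "carry_out", "arguments": {"increments": [[1,[-0.3,0.3,0],0],[1,[-0.3,0.4,0],0],[1,[0,0,1],0],[1,[0,0,1.5],0],[1,[0,0,1],0],[1,[0,0,0.4],0],[1,[0,0,0],0],[1,[0,0,0],0]]}}

```text
clock: 9.3
tool_pos: [0.5207, -0.4246, 0.0628]
eef_rot: [0.0, 1.0, 0.002, 0.0]
force: [-0.6, 0.0, -1.1]
grip_width: 0.02
```

```bash
python3 - <<'E'
from fit import *
s=bot.sense();print(s['tool_pos'],s['force']);z=s['tool_pos'][2]
im,d=grab('side');m=blue(im,317,350);v,u=np.where(m);print('bbox',u.min(),u.max(),v.min(),v.max())
W=world('side',d);mi=cv2.erode(m.astype(np.uint8),np.ones((3,3)))>0;P=W[mi]
f=least_squares(lambda p:p[0]+p[1]*(P[:,0]-.52)+p[2]*(P[:,1]+.423)-P[:,2],[.05,0,0],loss='soft_l1',f_scale=.003);print('plane',f.x.round(4),'expect',z-.0107)
for vm in(345,352):print('lifted',cfit('side',m,z-.0122,.048,vm))
cv2.imwrite('pics/s3.png',cv2.resize(im[300:400,260:385],(750,600),interpolation=cv2.INTER_CUBIC))
E
```

```text
[ 0.52072495 -0.42457073  0.06275301] [-0.58859346  0.02125605 -1.11366484]
bbox 298 336 342 368
plane [ 0.0517 -0.0056 -0.0726] expect 0.05205301042607423
lifted (array([ 0.5223, -0.4267,  0.043 ]), 101, np.float64(0.0089))
lifted (array([ 0.5184, -0.447 ,  0.0271]), 66, np.float64(0.0098))
```

View pics/s3.png

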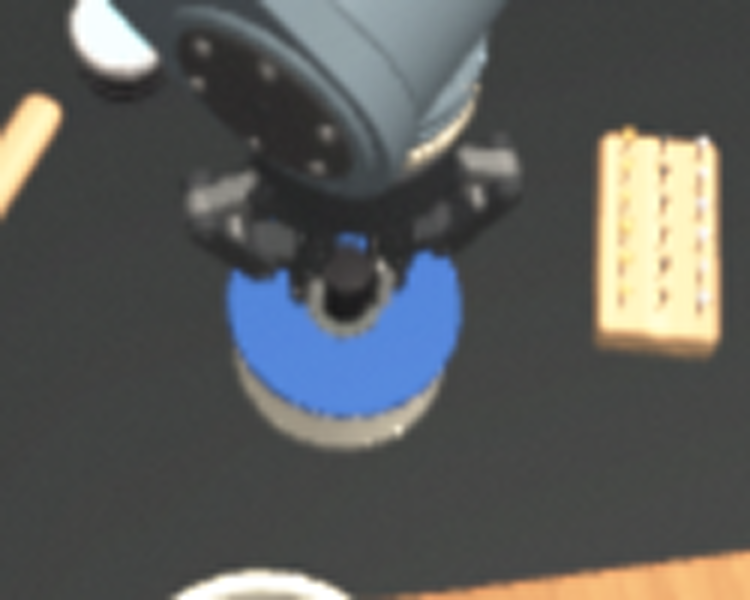

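The cover hangs level to the eye over the dish: disc centre near crop (345,300), dish wall showing evenly below it (238 to 442). I'll check the outline against the projected circles.

```bash
python3 - <<'E'
from fit import *
c=bot.calibration('side');K=np.array([[c['fx'],0,c['cx']],[0,c['fy'],c['cy']],[0,0,1.]]);a=np.linspace(0,6.283,73)
def box(x,y,z,r):
    q=cv2.projectPoints(np.c_[x+r*np.cos(a),y+r*np.sin(a),0*a+z],np.array(c['rvec']),np.array(c['tvec']),K,None)[0][:,0];return np.r_[q.min(0),q.max(0)].round(1)
print('pred disc top',box(.5207,-.4246,.0521,.048),'bottom',box(.5207,-.4246,.0471,.048))
print('pred dish rim',box(.5205,-.4235,.036,.045),'foot',box(.5205,-.4235,0,.045))
im0=cv2.imread('pics/side0.png');h=cv2.cvtColor(im0,cv2.COLOR_BGR2HSV);v,u=np.mgrid[:420,:560]
m=(np.hypot(u-317,v-354)<28)&(h[...,2]>100)&(h[...,1]<70);vv,uu=np.where(m);print('dish0 bbox',uu.min(),uu.max(),vv.min(),vv.max())
m=blue(cv2.imread('pics/side0.png'),337,300,25);vv,uu=np.where(m);print('cover0 bbox',uu.min(),uu.max(),vv.min(),vv.max(),'pred',box(.6032,-.2742,.011,.048),box(.6032,-.2742,.006,.048))
m=blue(load('side')[0],317,350);vv,uu=np.where(m);print('now bbox',uu.min(),uu.max(),vv.min(),vv.max(),'rows/cols widest',vv[uu==uu.min()],vv[uu==uu.max()])
E
```

```text
pred disc top [297.  332.  335.9 369.3] bottom [297.  332.8 335.8 370.1]
pred dish rim [298.1 335.4 334.1 370.2] foot [298.  341.4 333.2 375.6]
dish0 bbox 298 335 334 374
cover0 bbox 320 354 285 316 pred [319.1 285.5 353.9 316.5] [319.  286.4 353.7 317.3]
now bbox 298 336 342 368 rows/cols widest [346 347 348 349 350 351 352 353 354] [348 349 350 351 352 353 354]
```

Request:
{"name": "carry_out", "arguments": {"increments": [[1,[0,-0.1,0.3],0],[1,[0,0,0.3],0],[1,[0,0,0.3],0],[1,[0,0,0.1],0],[1,[0,0,0],0],[1,[0,0,0],0],[1,[0,0,0],0],[1,[0,0,0],0]]}}

```text
clock: 10.35
tool_pos: [0.5205, -0.4234, 0.0524]
eef_rot: [0.0, 1.0, 0.002, 0.0]
force: [0.4, -0.3, -0.9]
grip_width: 0.02
```

Request:
{"name": "carry_out", "arguments": {"increments": [[1,[0,0,0.1],0],[1,[0,0,0.05],0],[1,[0,0,0.05],0],[1,[0,0,0],0],[1,[0,0,0],0],[1,[0,0,0],0],[1,[0,0,0],0],[1,[0,0,0],0]]}}

```text
clock: 11.35
tool_pos: [0.5206, -0.4235, 0.0517]
eef_rot: [0.0, 1.0, 0.002, 0.0]
force: [-4.8, 3.8, 11.6]
grip_width: 0.0201
```

Contact came at the height worked out for seating, with about 11 N on the wrist. I'll release gently.

Request:
{"name": "carry_out", "arguments": {"increments": [[1,[0,0,-0.05],0],[2.3,[0,0,0],0],[2.8,[0,0,0],0],[3.5,[0,0,0],0],[4.5,[0,0,0],0],[5,[0,0,0],0],[5,[0,0,0],0],[5,[0,0,0],0]]}}

```text
clock: 12.35
tool_pos: [0.5205, -0.4234, 0.0508]
eef_rot: [-0.0, 1.0, 0.002, -0.0]
force: [0.1, 0.2, 0.2]
grip_width: 0.0502
```

Request:
{"name": "carry_out", "arguments": {"increments": [[5,[0,0,-1],0],[5,[0,0,-3],0],[5,[0,0,-5],0],[5,[0,0,-5],0],[5,[0,0,-5],0],[5,[0,-3,-1],0],[5,[-3,-5,0],0],[5,[-3,-5,0],0]]}}

```text
clock: 13.35
tool_pos: [0.4591, -0.2922, 0.2514]
eef_rot: [0.0, 1.0, 0.002, 0.0]
force: [1.2, -0.1, 1.7]
grip_width: 0.05
```

```bash
python3 - <<'E'
from fit import *
print(bot.sense()['tool_pos'])
for n,c in(('side',(317,352)),('top',(392,224))):
    im,d=grab(n);m=blue(im,*c,26)
    print(n,'cover',cfit(n,m,.0395,.048,0))
    P=world(n,d)[cv2.erode(m.astype(np.uint8),np.ones((3,3)))>0]
    f=least_squares(lambda p:p[0]+p[1]*(P[:,0]-.52)+p[2]*(P[:,1]+.423)-P[:,2],[.04,0,0],loss='soft_l1',f_scale=.003);print('plane (expect .041)',f.x.round(4))
    if n=='side':v,u=np.where(m);print(u.min(),u.max(),v.min(),v.max());A=cv2.resize(im[310:400,265:365],(500,450),interpolation=cv2.INTER_CUBIC)
    else: B=cv2.resize(im[190:260,350:400+12],(300,339),interpolation=cv2.INTER_CUBIC)
o=np.zeros((450,800,3),np.uint8);o[:,:500]=A;o[:339,500:]=B;cv2.imwrite('pics/seat.png',o)
E
```

```text
[ 0.45910788 -0.2921881   0.25144999]
side cover (array([ 0.522 , -0.4215,  0.0468]), 105, np.float64(0.0007))
plane (expect .041) [ 0.0419 -0.0002 -0.0229]
298 335 333 370Traceback (most recent call last):
  File "<stdin>", line 4, in <module>
  File "fit.py", line 6, in blue
    nl,lab,st,_=cv2.connectedComponentsWithStats(m); return lab==1+st[1:,4].argmax()
                                                                   ~~~~~~~~~~~~~~~^^
ValueError: attempt to get argmax of an empty sequence
```

Request:
{"name": "carry_out", "arguments": {"increments": [[5,[0.5,-5.5,0],0],[5,[0.9,-5.5,0],0],[5,[0.9,-5.5,0],0],[5,[0.9,-5.5,0],0],[5,[0.9,-5.5,0],0],[5,[0.9,-5.5,0],0],[5,[0.9,-5.5,0],0],[5,[0.9,-5.5,0],0]]}}

```text
clock: 14.45
tool_pos: [0.527, 0.1484, 0.2517]
eef_rot: [-0.0, 1.0, 0.002, 0.001]
force: [1.0, -1.6, 0.2]
grip_width: 0.0501
```

Request:
{"name": "carry_out", "arguments": {"increments": [[5,[0,0,0],-7.2],[5,[0,0,0],-7.2],[5,[0,0,0],0],[5,[0,0,0],0],[5,[0,0,0],0],[5,[0,0,0],0],[5,[0,0,0],0],[5,[0,0,0],0]]}}

```text
clock: 15.45
tool_pos: [0.5265, 0.1466, 0.2508]
eef_rot: [0.0, 0.992, 0.127, -0.0]
force: [0.3, 0.6, 0.2]
grip_width: 0.0497
```

```bash
python3 - <<'E'
from fit import *
s=bot.sense();print(s['tool_pos'],s['eef_rot'])
for n,c in(('side',(317,352)),('top',(392,222))):
    im,d=grab(n);m=blue(im,*c,22)
    print(n,'cover',cfit(n,m,.0395,.048,0))
    def pl(m,W,q):
        P=W[cv2.erode(m.astype(np.uint8),np.ones((3,3)))>0];o=P.mean(0)
        f=least_squares(lambda p:p[0]+p[1]*(P[:,0]-o[0])+p[2]*(P[:,1]-o[1])-P[:,2],[q,0,0],loss='soft_l1',f_scale=.003);return f.x.round(4)
    print('plane',pl(m,world(n,d),.041)); 
    g=blue(im,*((343,254) if n=='side' else (302,188)),14);print('small blue on bench, slope ref',pl(g,world(n,d),.01))
    if n=='side':A=cv2.resize(im[320:390,275:360],(425,350),interpolation=cv2.INTER_CUBIC);C=cv2.resize(im[80:200,240:365],(375,360),interpolation=cv2.INTER_CUBIC)
    else: D=cv2.resize(im[190:260,360:430],(350,350),interpolation=cv2.INTER_CUBIC)
o=np.zeros((600,800,3),np.uint8);o[:350,:425]=A;o[:360,425:]=C;o[350:,:350]=D[50:300];cv2.imwrite('pics/seat.png',o)
E
```

```text
[0.52648427 0.14659303 0.25079098] [ 1.91047238e-05  9.91909438e-01  1.26947496e-01 -6.64007269e-06]
side cover (array([ 0.5221, -0.4214,  0.0468]), 106, np.float64(0.0007))
plane [ 0.0421 -0.005  -0.015 ]
small blue on bench, slope ref [ 0.0104 -0.0175 -0.0696]
top cover (array([ 0.5202, -0.4243,  0.0446]), 74, np.float64(0.0009))
plane [ 0.0417 -0.0087  0.0194]
small blue on bench, slope ref [ 0.0095 -0.0378 -0.0191]
```

View pics/seat.png

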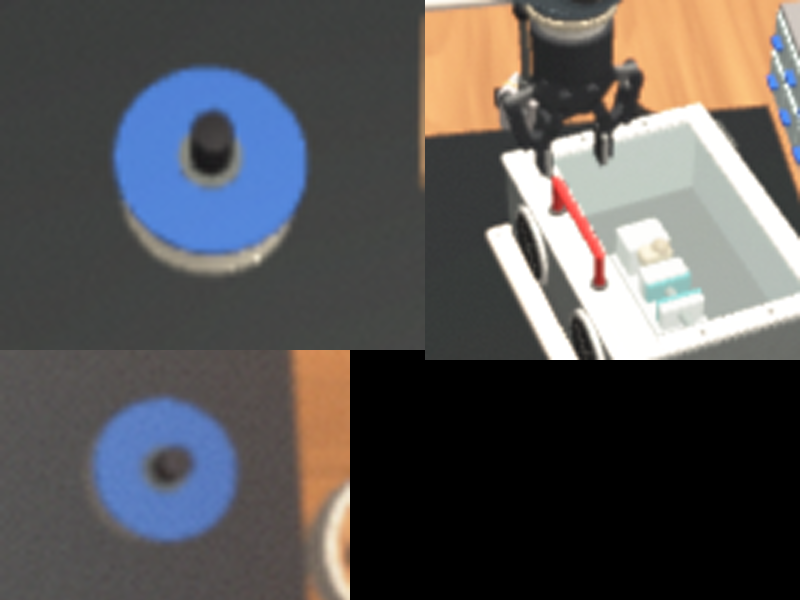

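The cover is seated. Side view shows the disc centred on the dish at crop (210,160), top view at (165,468). Both cameras put its centre within about 2 mm of the dish, with its top at 42 mm against 41 expected. The fingers straddle the red bar at crop (545,165) and (605,150), so I'll go down to it.

Request:
{"name": "carry_out", "arguments": {"increments": [[5,[0.3,-0.4,2],0],[5,[0,0,2],0],[5,[0,0,2],0],[5,[0,0,1.8],0],[5,[0,0,1],0],[5,[0,0,0],0],[5,[0,0,0],0],[5,[0,0,0],0]]}}

```text
clock: 16.55
tool_pos: [0.5287, 0.1513, 0.1634]
eef_rot: [-0.0, 0.992, 0.127, 0.001]
force: [1.3, 0.7, -0.3]
grip_width: 0.0496
```

Request:
{"name": "carry_out", "arguments": {"increments": [[3,[0,0,0],0],[2,[0,0,0],0],[0.5,[0,0,0],0],[0.5,[0,0,0],0],[0.5,[0,0,0],0],[0.5,[0,0,0],0],[0.5,[0,0,0],0],[0.5,[0,0,0],0]]}}

```text
clock: 17.55
tool_pos: [0.5307, 0.1518, 0.1633]
eef_rot: [-0.0, 0.992, 0.127, 0.003]
force: [12.8, 3.6, -6.0]
grip_width: 0.0099
```

Request:
{"name": "carry_out", "arguments": {"increments": [[0.5,[0.15,0,0],0],[0.5,[0.1,0,0],0],[0.5,[0,0,0],0],[0.5,[0,0,0],0],[0.5,[0.24,0,-0.95],0],[0.5,[0,0,0],0],[0.5,[0,0,0],0],[0.5,[0,0,0],0]]}}

```text
clock: 18.55
tool_pos: [0.5327, 0.1523, 0.1719]
eef_rot: [0.0, 0.992, 0.127, -0.001]
force: [0.1, -0.6, -6.7]
grip_width: 0.0096
```

Request:
{"name": "carry_out", "arguments": {"increments": [[0.5,[0.28,0,-0.95],0],[0.5,[0.32,0,-0.93],0],[0.5,[0.36,0,-0.91],0],[0.5,[0.4,0,-0.9],0],[0.5,[0.44,0,-0.88],0],[0.5,[0.48,0,-0.86],0],[0.5,[0.52,0,-0.84],0],[0.5,[0,0,0],0]]}}

```text
clock: 19.55
tool_pos: [0.5596, 0.1592, 0.2363]
eef_rot: [0.0, 0.992, 0.127, -0.001]
force: [-9.3, -6.3, -0.3]
grip_width: 0.0093
```

Request:
{"name": "carry_out", "arguments": {"increments": [[0.5,[0.45,0,-0.87],0],[0.5,[0.5,0,-0.84],0],[0.5,[0.62,0,-0.76],0],[0.5,[0.66,0,-0.74],0],[0.5,[0.68,0,-0.71],0],[0.5,[0.72,0,-0.67],0],[0.5,[0.74,0,-0.65],0],[0.5,[0,0,0],0]]}}

```text
clock: 20.55
tool_pos: [0.6027, 0.1701, 0.2889]
eef_rot: [0.0, 0.992, 0.127, -0.0]
force: [-5.8, -7.2, 2.4]
grip_width: 0.0099
```

Request:
{"name": "carry_out", "arguments": {"increments": [[0.5,[0.7,0,-0.61],0],[0.5,[0.75,0,-0.6],0],[0.5,[0.8,0,-0.56],0],[0.5,[0.84,0,-0.51],0],[0.5,[0.4,0,-0.25],0],[0.5,[0,0,0],0],[0.5,[0,0,0],0],[0.5,[0,0,0],0]]}}

```text
clock: 21.55
tool_pos: [0.6365, 0.1788, 0.3144]
eef_rot: [0.001, 0.992, 0.127, 0.0]
force: [-3.7, -7.4, 3.0]
grip_width: 0.0097
```

```bash
python3 - <<'E'
from fit import *
s=bot.sense();print(s['tool_pos'],s['force'],s['grip_width'])
a=np.array(s['tool_pos'])-[.5327-.0024*.968,.1523-.0024*.25,.1719-.0095]
dx=a[0]*.968+a[1]*.25; z=.05+a[2];x=-.22+dx;print('theta',np.degrees(np.arctan2(z,-x))-12.8,'r',np.hypot(x,z))
im,d=grab('side');m=blue(im,317,352,22);print('cover',cfit('side',m,.0395,.048,0))
h=cv2.cvtColor(im,cv2.COLOR_BGR2HSV)
cv2.imwrite('pics/end.png',im)
E
```

```text
[0.63647917 0.17875616 0.31436065] [-3.66294877 -7.43484957  2.96999216] 0.009673785794288441
theta 48.50902853818188 r 0.2302275737498156
cover (array([ 0.5221, -0.4214,  0.0468]), 106, np.float64(0.0007))
```

View pics/end.png

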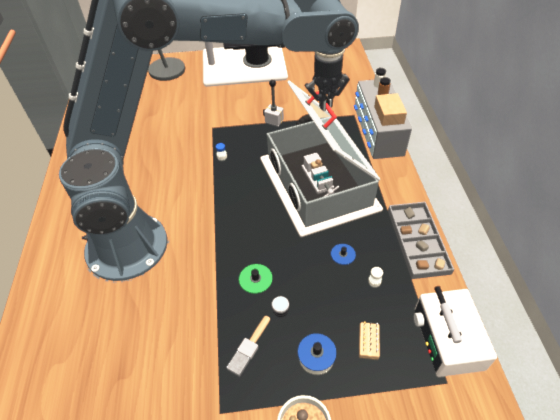

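The guard is raised with the red bar in the fingers at (330,110). The cover is still seated at (317,352) and nothing else has moved. I'll hold one second to confirm it's steady, then hand in.

Request:
{"name": "carry_out", "arguments": {"increments": [[0.5,[0,0,0],0],[0.5,[0,0,0],0],[0.5,[0,0,0],0],[0.5,[0,0,0],0],[0.5,[0,0,0],0],[0.5,[0,0,0],0],[0.5,[0,0,0],0],[0.5,[0,0,0],0]]}}

```text
clock: 22.6
tool_pos: [0.6365, 0.1787, 0.3144]
eef_rot: [0.001, 0.992, 0.127, 0.0]
force: [-3.6, -7.1, 2.2]
grip_width: 0.0094
```

```bash
python3 - <<'E'
from h import *
s=bot.sense();print(s['tool_pos'],s['force'],s['grip_width'],s['dq'].round(4))
if np.abs(s['tool_pos']-[.6365,.1788,.3144]).max()<.003 and s['grip_width']>.008: print(bot.sign_off())
E
```

```text
[0.63647993 0.17874205 0.31435637] [-3.58869319 -7.08946339  2.24072641] 0.009417310937360906 [-0.0025 -0.0023 -0.0008 -0.0009 -0.0006  0.0007]
the job is handed in; nothing more can be done
None
```

I set the large blue cover on the 90 mm dish and let go of it while the box was still shut. I then lifted the guard by its red bar to about 50 degrees and handed in at 22.6 s, still holding the bar.

- **Cover:** both cameras put its centre within about 2 mm of the dish. The disc's top measured 42 mm high against the 41 mm expected. Its depth slopes were up to about 0.02 rad, which is within the depth noise. A side picture after the lift gave the same position.
- **Guard:** the angle works out at 48.5 degrees from the tool's travel and 51 degrees from its height. This is a calculation from the tool position; I did not measure the guard itself. It held still for the last second with the fingers closed on the bar (9.4 mm opening).
- **Leftover force:** the wrist still read about 7 N sideways and 4 N towards the robot. The travel also gave a radius of 230 mm instead of 226 mm, so the path I followed was a few millimetres off the true arc.
- **Bystanders:** in the last side picture they look unmoved. I only judged that by eye.

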